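Slide a pendant blank along the rail into the jig's corner pocket

TASK

Slide the round wooden blank home in the drilling jig with a fingertip, without lifting it: starting well short of the pocket, push it across the board against the long aluminium rail, then drag it along the rail into the corner pocket at the rail's far end, until it touches both the rail and the end stop. Keep it flat on the board and leave it there. Do not disturb the square blank or the spool of thread on the board.

Things in the scene. Friction and masses are not known exactly. Their poses are not given: they have to be found in the camera images.
- jig: Drilling jig: flat plywood board 260 x 144 mm, 18 mm thick, fixed on the table, turned -5 to +18 degrees. Origin: centre of its underside, on the table; x along its long side and rail, away from the robot; y left; z up; board top at z = 18 mm. An aluminium rail runs along its left side, with a corner pocket at its far end. Board and rail are waxed and slippery (friction about 0.25).
- rail (a point): Middle of the rail's inner (right) face, at the board's top: x = 0, y = +60, z = +18 mm of the jig. The rail is straight, 12 mm wide, 10 mm high above the board, from x = -112 to +122 mm of the jig. Axes as the jig's.
- lip (a point): Free end of the pocket's lip, at its inner face, at the board's top: x = +86, y = +22, z = +18 mm of the jig. The lip is 8 mm thick, 10 mm high, parallel to the rail, and runs from here to the end stop, whose inner face is at x = +110 mm, 10 mm high, across from the rail to the lip. So the pocket is 38 mm wide, 24 mm deep, closed at the far end and open towards the robot, along the rail.
- round_blank: The blank to slide home: a round disc of dark wood, 34 mm across, 12 mm thick, about 40 g, a thin brass ring inlaid on top; loose on the board. Origin: centre of its underside. Against the rail its centre is at y = +43 mm of the jig. It starts 61 to 83 mm to the right of that line and 93 to 198 mm short of its final place; the round and square blanks may have changed places.
- home (a point): Point on the board's top where the centre of the round blank's underside lies when it touches both the rail and the end stop: x = +93, y = +43, z = +18 mm of the jig.
- square_blank: A square blank of the same dark wood with a brass ring, 32 x 32 mm and 12 mm thick, loose on the board; to be left alone. Origin at the centre of its underside.
- spool: A spool of thread, 36 mm across and 44 mm tall, standing loose on the board near its far right corner; to be left alone. Origin at the centre of its underside.
Mind the look-alikes: they are no part of the job. What is shaped like the round_blank but blue or white is not meant.

How it is judged (in metres and radians):
On the way:
1. the round blank lies against the rail (gap under 4 mm), its centre still more than 53 mm short of its final place (y of round_blank in the frame of jig above 0.039 m and x of round_blank in the frame of jig below 0.04 m), for 0.1 s.
At the end, for the whole second after the job is handed in: The round blank lies flat and at rest on the board in the corner pocket, within 3 mm of the end stop and within 3 mm of the rail, and the square blank and the spool are within 10 mm of where they stood (x of round_blank in the frame of jig above 0.09 m and y of round_blank in the frame of jig above 0.04 m and z of round_blank in the frame of jig below 0.0205 m and angle between round_blank's own z axis and vertical below 0.08 rad and linear speed of round_blank below 0.01 m/s and distance of each of square_blank, spool from where it was at the start of the episode below 0.01 m); the robot touches nothing.
It fails at once if the round blank is lifted more than 6 mm off the board, falls off it or is tipped more than 17 degrees (z of round_blank in the frame of jig above 0.024 m or z of round_blank in the frame of jig below 0.012 m or angle between round_blank's own z axis and vertical above 0.3 rad).
It fails at once if over the last 53 mm before its final place the round blank is more than 8 mm away from the rail (x of round_blank in the frame of jig above 0.04 m and y of round_blank in the frame of jig below 0.035 m).
It fails at once if the square blank or the spool is moved more than 10 mm or knocked over (distance of any of square_blank, spool from where it was at the start of the episode above 0.01 m or angle between spool's own z axis and vertical above 0.4 rad).
It also fails if it takes over 48 s, if anything falls off the work surface, if the arm or the gripper's body presses on something with over 40 N, if the wrist force passes 120 N, or if a joint passes its speed limit or range.

ROBOT

A 7-joint arm with a two-finger parallel gripper is mounted at the origin on the work surface; the furniture and walls round the work are solid. World frame = base frame: x ahead of the robot, y to its left, z up, the work surface at z = 0. Lengths are in mm, angles in degrees, forces in N, time in s.
With the tool pointing down it reaches from about 400 to 925 mm from the base axis. Payload 4.1 kg.
Tool frame: the origin (TCP) lies at the very end of the fingers, on their centre line; the grasp point (between the pads) lies 19 mm behind it; x points along the fingers, z is the direction in which the jaws open and shut, and the axes are right-handed (so a half turn about x gives the same grasp; the last joint's range is limited). The gripper opens to 85 mm and grips with 20 to 120 N. Pads are 22 mm wide; open, the fingers measure 114 mm over their backs; the gripper's body (76 mm by 85 mm) begins 54 mm behind the grasp point. The pads swing forward as they close: fully open they stand 13 mm farther back than shut.
Start: joints at [-81.99, 22.827, 2.584, 88.041, -1.071, 69.15, -2.905], TCP at [153.726, 631.598, 203.547] pointing down, gripper open.
Joint ranges: [-161.44, 161.44], [-28.35, 127.94], [-78.24, 83.42], [0, 140.83], [-78.03, 258.03], [13.02, 114.36], [-168.23, 168.23]. Speed limits (degrees/s): [147.25, 147.25, 180, 180, 180, 180, 180].

INTERFACE

Orientations are given as [roll, pitch, yaw] about the fixed x, y, z axes, in that order (R = Rz(yaw) Ry(pitch) Rx(roll)).
In Python, from cell import monitor, imaging, env gives the robot as it stands.
- The arm moves only by the tool apply_moves, never from a script. Its argument "plan" is a list of rows, each a list of 2 entries, a list of its own where there are three numbers: the shift along the world's x, y, z in cm, then the turn, a rotation vector about the world's x, y, z in rad. In form: [[[tx, ty, tz], [wx, wy, wz]], ...]. A call has 1 to 5 rows; each row shifts and turns the pose as measured when the row begins; what a row does not reach is not made up. A row lasts 1/8 s, in which the tool goes at most 62.5 mm and 10.7 degrees, less where a joint would pass 70% of its speed; a pose out of reach is approached as far as the arm can. A call is refused whole if a number of a shift passes 6.25 or a number of a turn 0.188, either way. A call with a gripper value outside its range is refused whole. "jaw" is the finger opening in cm, from 0 to 8.54, set as the call begins (left out, the last holds). The fingers move at their own pace and stop on an object; the grip force is fixed at half the most. Time passes only in rows, so rows that do not move let the fingers close. It gives the time, the measured TCP pose, the force and the opening at its end, in the units of the state.
- monitor.get_obs(): the state, without advancing time (a new reading comes with each control period).
- imaging.snapshot(name): name is "scene" or "top" or "wrist"; returns the picture (384x512x3 uint8, blue, green, red); there is no depth.
- imaging.camera_model(name): a dict with "fx", "fy", "cx", "cy" (pixels), "dist" ([k1, k2, p1, p2, k3] as OpenCV has them; the pictures are not rectified), "eye" and "attitude" of the camera in the world. Camera axes: x right, y down, z forward; pixel columns grow to the right and rows downward; lengths in mm; the calibration is good to about 2 mm. A picture is of the moment at which its call begins: read the wrist's pose just before it. camera_model takes no time and is no camera call; for the wrist camera it gives the pose at the moment of the call.
- env.finish_job(): hands the job in, once; it reports no verdict.
The state is a dict: "t": time; "joints": joint angles; "dq": joint speeds; "tau": joint torques, N m; "eef_pos": TCP position; "ee_rot": TCP orientation; "contact_force": force on the tool from outside, world axes, zero at the start; "torque": the same for the moment, N m; "grip_width": opening from 0.0 (shut) to 1.0 (fully open).
Only numpy, scipy, OpenCV 4.12 (cv2) and the standard library are available. Lean on these libraries where they do the work, as an engineer would, in place of code of your own. Each camera call takes 0.05 s, during which the arm holds its last target. There are 200 camera calls.

## Working session

There is one attempt and no reset: what is moved stays moved. The work goes in short steps, Python scripts to look and compute and a tool call to move; the robot and the scene stay as the last step left them, time stands still between calls to the robot, and variables do not carry over. Pictures are saved under pics/ and viewed, about 8 in all and at most 12, crops included, and the job is handed in when it is done.

Besides the shell and the picture viewer there is one more tool, called after "Request:" as name(argument=value, ...) on one line, values as JSON. apply_moves: Moves the arm, as the interface text tells. Its arguments: {"type":"object","properties":{"plan":{"type":"array"},"jaw":{"type":"number"}},"required":["plan"]}

```bash
mkdir -p pics; python3 - <<'E'
from cell import monitor, imaging, env
import cv2
o=monitor.get_obs();print(o)
for n in("scene","top"):
    cv2.imwrite(f"pics/{n}0.png",imaging.snapshot(n));print(imaging.camera_model(n))
E
```

```text
{'t': 0.0, 'joints': array([-81.99242626,  22.87233233,   2.58027158,  88.11569983,
        -1.07059001,  69.15214993,  -2.90315671]), 'dq': array([ 0.08073041, -0.04495742,  0.01265457, -0.00044793,  0.01397095,
       -0.08592527, -0.042089  ]), 'tau': array([-2.45552983e-04, -4.75112629e+01,  1.36444699e+00, -2.54224205e+01,
        1.14489612e-02,  9.25527216e-03, -2.68517880e-06]), 'eef_pos': array([153.54278991, 630.86694331, 202.44706609]), 'ee_rot': array([-175.66806424,   89.88394973,  -99.33950738]), 'contact_force': array([ 0.4543064 ,  0.37162837, -0.50004669]), 'torque': array([-0.01658   , -0.04847541,  0.00552519]), 'grip_width': 1.0026252776414795}
{'fx': 471.64816788902425, 'fy': 471.64816788902425, 'cx': 260.68980063645154, 'cy': 184.18797081530033, 'dist': array([-0.19777711,  0.        ,  0.        ,  0.        ,  0.        ]), 'eye': array([ -97.59114372, -579.18765055,  603.20323848]), 'attitude': array([-128.74174481,   -1.06063119,  -60.50469634])}
{'fx': 441.5411704501084, 'fy': 441.5411704501084, 'cx': 257.2616997561513, 'cy': 185.22694736428062, 'dist': array([0.02867997, 0.        , 0.        , 0.        , 0.        ]), 'eye': array([ 376.89298054, -265.26077098,  907.58468276]), 'attitude': array([-172.11208124,   -1.08488818,  -90.67145705])}
```

View pics/top0.png

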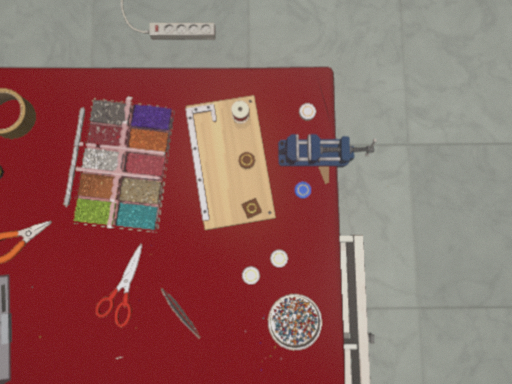

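View pics/scene0.png

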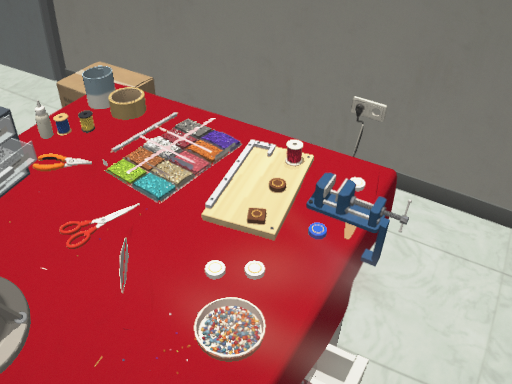

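Top view: candidates are the round dark blank (247,160), the square dark blank (251,208), white discs (307,111), (279,258) and (251,275), and a blue disc (303,190). The spool is at (240,109), the rail at x≈198, and the pocket at (205,112). I choose (247,160), which is dark and round, and check it in a close crop.

```bash
cat > h.py <<'E'
import numpy as np, cv2
from scipy.spatial.transform import Rotation as R
from cell import monitor, imaging, env
def ray(uv,m,z):
    K=np.array([[m['fx'],0,m['cx']],[0,m['fy'],m['cy']],[0,0,1.]])
    p=cv2.undistortPoints(np.array(uv,float).reshape(-1,1,2),K,m['dist']).reshape(-1,2)
    d=np.c_[p,np.ones(len(p))]@R.from_euler('xyz',m['attitude'],degrees=True).as_matrix().T
    e=np.array(m['eye']);return e+d*((z-e[2])/d[:,2:])
def proj(P,m):
    K=np.array([[m['fx'],0,m['cx']],[0,m['fy'],m['cy']],[0,0,1.]])
    Rc=R.from_euler('xyz',m['attitude'],degrees=True).as_matrix().T
    return cv2.projectPoints(np.array(P,float).reshape(-1,1,3),cv2.Rodrigues(Rc)[0],-Rc@m['eye'],K,m['dist'])[0].reshape(-1,2)
def board(img,m):
    "board frame from the wood+metal (non red) outline: min area rect on z=18"
    hsv=cv2.cvtColor(img,cv2.COLOR_BGR2HSV)
    wood=cv2.inRange(hsv,(10,50,110),(28,160,255))
    return wood
def blanks(img,m,roi):
    hsv=cv2.cvtColor(img,cv2.COLOR_BGR2HSV)
    x0,y0,x1,y1=roi
    k=np.zeros(img.shape[:2],np.uint8);k[y0:y1,x0:x1]=255
    d=cv2.inRange(hsv,(0,60,0),(25,255,125))&k
    d=cv2.morphologyEx(d,cv2.MORPH_CLOSE,np.ones((5,5)))
    return [c for c in cv2.findContours(d,cv2.RETR_EXTERNAL,cv2.CHAIN_APPROX_NONE)[0] if cv2.contourArea(c)>60]
E
python3 - <<'E'
from h import *
im=cv2.imread('pics/top0.png');m=imaging.camera_model('top')
hsv=cv2.cvtColor(im,cv2.COLOR_BGR2HSV)
for p in[(230,190),(198,165),(251,201),(180,180),(247,166)]:print(p,hsv[p[1],p[0]])
w=board(im,m); w[:90]=0;w[240:]=0;w[:,:180]=0;w[:,280:]=0
c=max(cv2.findContours(cv2.morphologyEx(w,cv2.MORPH_CLOSE,np.ones((9,9))),cv2.RETR_EXTERNAL,cv2.CHAIN_APPROX_NONE)[0],key=cv2.contourArea)
P=ray(c.reshape(-1,2),m,18)[:,:2].astype(np.float32)
r=cv2.minAreaRect(P);print(r);print(cv2.boxPoints(r))
for b in blanks(im,m,(205,130,265,225)):
    (x,y),s,a=cv2.minAreaRect(b);print((x,y),s,cv2.contourArea(b),ray((x,y),m,30))
print('spool',ray((240,109),m,62))
cv2.imwrite('pics/crop0.png',cv2.resize(im[85:240,175:285],None,fx=3.8,fy=3.8,interpolation=cv2.INTER_CUBIC))
E
```

```text
(230, 190) [ 18  92 209]
(198, 165) [173   5 217]
(251, 201) [ 10 130 112]
(180, 180) [  0 173 133]
(247, 166) [ 11 121 126]
((551.1416625976562, -227.85609436035156), (262.091552734375, 144.69483947753906), 8.758218765258789)
[[ 410.6079  -176.30597]
 [ 432.6399  -319.31363]
 [ 691.6754  -279.40622]
 [ 669.64343 -136.39856]]
(251.2371368408203, 207.7835235595703) (14.824053764343262, 14.417915344238281) 186.5 [[ 453.04580588 -270.76874169   30.        ]]
(246.5, 161.0) (13.0, 12.0) 107.5 [[ 547.92546374 -262.12935218   30.        ]]
spool [[ 646.37050697 -250.28491052   62.        ]]
```

View pics/crop0.png

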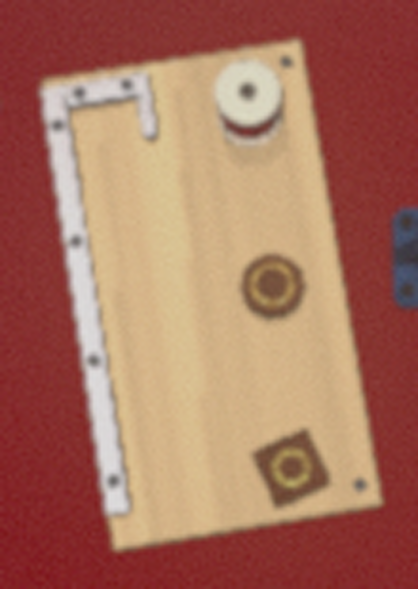

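Crop: the round blank is at top-view (246.6,160) and has the brass ring. The square is at (251,208). Jig centre is (551,-228) with a turn of 8.8°, and the outline measures 262x145, which matches the given size. Next I check the vise height near the blank and look through the wrist camera at the fingers.

```bash
python3 - <<'E'
from h import *
o=monitor.get_obs();print(R.from_euler('xyz',o['ee_rot'],degrees=True).as_matrix().round(3))
print(imaging.camera_model('wrist'))
a=cv2.imread('pics/top0.png')[120:180,235:385];b=cv2.imread('pics/scene0.png')[140:270,250:410]
a=cv2.resize(a,(480,192),interpolation=2);b=cv2.resize(b,(480,390),interpolation=2)
w=cv2.resize(imaging.snapshot('wrist'),(300,225));
c=np.zeros((590,800,3),np.uint8);c[:192,:480]=a;c[195:585,:480]=b;c[:225,490:790]=w
cv2.imwrite('pics/v.png',c)
E
```

```text
[[-0.    -0.972  0.236]
 [-0.002  0.236  0.972]
 [-1.    -0.    -0.002]]
{'fx': 330.33687921247997, 'fy': 330.33687921247997, 'cx': 254.9692102315982, 'cy': 193.61347670285417, 'dist': array([0.01977611, 0.        , 0.        , 0.        , 0.        ]), 'eye': array([ 77.29455681, 649.92096956, 371.68578563]), 'attitude': array([1.62235213e+02, 8.26453225e-02, 7.63203223e+01])}
```

View pics/v.png

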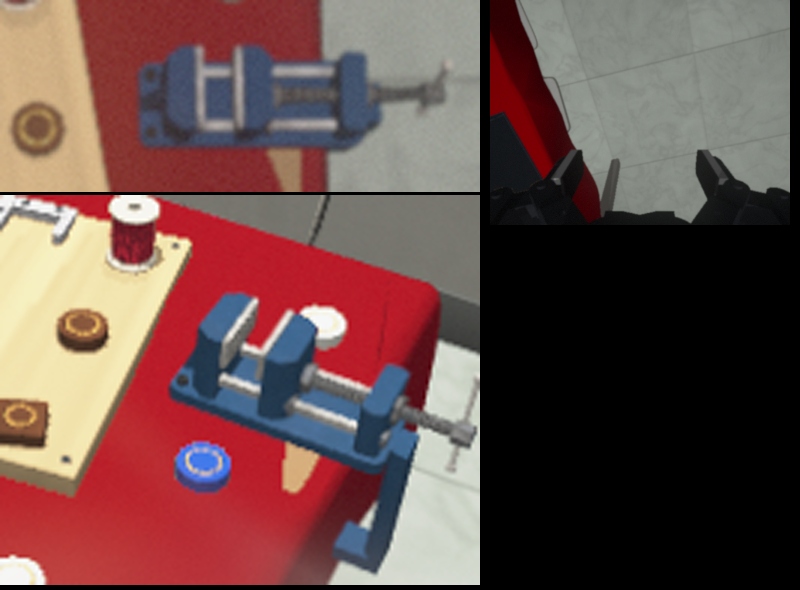

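```bash
python3 - <<'E'
from h import *
t=imaging.camera_model('top');s=imaging.camera_model('scene')
# far-left top corner & near-left top corner of fixed jaw
for z in (50,65,80,95,110):
    P=ray([(288,136),(287,160)],t,z); print(z,P[:,:2].round(0).tolist(),proj(P,s).round(1).tolist())
print('scene far corner ~',250+235/3,140+100/3,'near ~',250+205/3,140+133/3)
E
```

```text
50 [[594.0, -345.0], [545.0, -342.0]] [[326.3, 176.2], [314.5, 189.5]]
65 [[590.0, -344.0], [542.0, -341.0]] [[325.7, 170.8], [314.0, 183.8]]
80 [[586.0, -343.0], [539.0, -340.0]] [[325.0, 165.3], [313.3, 178.0]]
95 [[583.0, -341.0], [537.0, -338.0]] [[324.4, 159.6], [312.7, 172.0]]
110 [[579.0, -340.0], [534.0, -337.0]] [[323.7, 153.8], [312.1, 165.9]]
scene far corner ~ 328.3333333333333 173.33333333333334 near ~ 318.3333333333333 184.33333333333334
```

Request:
apply_moves(plan=[[[3.8,-4.2,0],[0,0,0.15]],[[3.8,-4.2,0],[0,0,0.15]],[[3.8,-4.2,0],[0,0,0.15]],[[3.8,-4.2,0],[0,0,0.15]],[[3.8,-4.2,0],[0,0,0]]], jaw=0)

```text
t: 0.78
eef_pos: [342.2, 417.7, 200.4]
ee_rot: [127.9, 89.8, -119.6]
contact_force: [-0.1, 0.3, 0.1]
grip_width: 0.001
```

Request:
apply_moves(plan=[[[3.8,-4.2,0],[0,0,0]],[[3.0,-5,0],[0,0,0]],[[2,-5.5,0],[0,0,0]],[[1,-6,0],[0,0,0]],[[0.5,-6,0],[0,0,0]]])

```text
t: 1.4
eef_pos: [449.9, 141.7, 199.8]
ee_rot: [162.1, 89.8, -85.4]
contact_force: [0.6, 0.5, 0.4]
grip_width: 0.003
```

Request:
apply_moves(plan=[[[1.5,-6,0],[0,0,0]],[[1.5,-6,0],[0,0,0]],[[1.5,-6,0],[0,0,0]],[[1.5,-6,0],[0,0,0]],[[1.5,-6,0],[0,0,0]]])

```text
t: 2.02
eef_pos: [523.5, -161.4, 200.1]
ee_rot: [-126.9, 89.9, -14.3]
contact_force: [0.7, -0.0, 0.4]
grip_width: 0.003
```

```bash
python3 - <<'E'
from h import *
o=monitor.get_obs();M=R.from_euler('xyz',o['ee_rot'],degrees=True).as_matrix();print(o['eef_pos'],M.round(3),np.degrees(np.arctan2(M[1,2],M[0,2])),o['joints'])
E
```

```text
[ 523.473047   -161.35098377  200.12384705] [[ 0.002 -0.923 -0.384]
 [-0.001 -0.384  0.923]
 [-1.    -0.002 -0.002]] 112.60470343313835 [-13.09105497  13.97178698  30.66105604 103.1581443   -7.82660611
  64.82241965 132.75416361]
```

Request:
apply_moves(plan=[[[1.5,-5,0],[0,0,0]],[[1.5,-5,0],[0,0,0]],[[1.0,-4.2,-2],[0,0,0]],[[0,0,-4],[0,0,0]],[[0,0,0],[0,0,0]]])

```text
t: 2.65
eef_pos: [563.0, -314.4, 137.8]
ee_rot: [178.6, 89.8, -69.3]
contact_force: [-0.5, 0.6, 1.2]
grip_width: -0.005
```

```bash
python3 - <<'E'
from h import *
print(monitor.get_obs()['eef_pos']);m=imaging.camera_model('wrist');im=imaging.snapshot('wrist');cv2.imwrite('pics/w1.png',im);print(m['eye'],m['attitude'])
np.save('w1.npy',np.r_[m['eye'],m['attitude']])
E
```

```text
[ 563.04563672 -314.36310465  137.82709347]
[ 490.03695666 -343.16304002  306.95071022] [162.22746007   0.18634401 112.17874501]
```

View pics/w1.png

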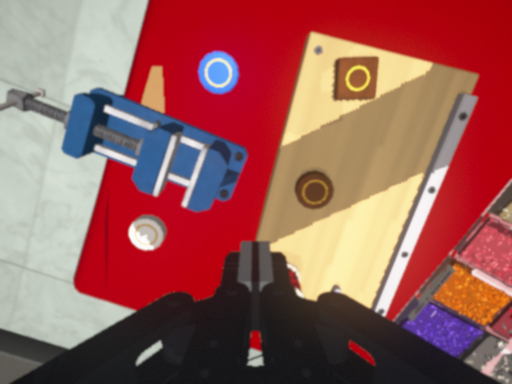

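Wrist view: round blank at (315,189), square at (357,78), rail from (465,97) to (380,310), fingertips at (257,242), vise clear to the left.

```bash
python3 - <<'E'
from h import *
m=imaging.camera_model('wrist');v=np.load('w1.npy');m['eye'],m['attitude']=v[:3],v[3:]
im=cv2.imread('pics/w1.png');hsv=cv2.cvtColor(im,cv2.COLOR_BGR2HSV)
d=cv2.inRange(hsv,(0,80,0),(25,255,105));k=np.zeros_like(d);k[165:213,290:340]=255;d&=k
d=cv2.morphologyEx(d,cv2.MORPH_OPEN,np.ones((3,3)))
c=max(cv2.findContours(d,0,1)[0],key=cv2.contourArea);e=cv2.minEnclosingCircle(c);print(e,'ring/disc world',ray([e[0],(316,189)],m,30))
print('dia',2*e[1]*(m['eye'][2]-28)/330)
P=ray([(461,95),(378,308)],m,28);print('rail outer/inner top pts',P)
print('rail inner top edge', ray([(457,96),(374,307)],m,28))
print('tip proj',proj(monitor.get_obs()['eef_pos'],m))
a=np.radians(8.76);x=np.array([np.cos(a),np.sin(a)]);y=np.array([-x[1],x[0]]);O=np.array([551.1,-227.9])
f=lambda p:np.c_[(p[:,:2]-O)@x,(p[:,:2]-O)@y]
print(f(ray([e[0],(457,96),(374,307)],m,28)))
print('board corners near',f(ray([(310,32),(479,73)],m,18)))
E
```

```text
((313.29730224609375, 188.97093200683594), 18.40326499938965) ring/disc world [[ 549.30548496 -264.8341059    30.        ]
 [ 548.43620032 -262.63682008   30.        ]]
dia 31.112750557296117
rail outer/inner top pts [[ 433.91202973 -188.80877041   28.        ]
 [ 637.2275063  -152.5496693    28.        ]]
rail inner top edge [[ 435.73821962 -191.31385364   28.        ]
 [ 637.71212101 -156.73216457   28.        ]]
tip proj [[250.72660573 237.9547656 ]]
[[  -6.8893327   -35.73609993]
 [-108.4441593    53.72849144]
 [  96.44035436   57.14698904]]
board corners near [[-128.15560012  -72.87461089]
 [-130.08635726   69.05285435]]
```

Request:
apply_moves(plan=[[[0.4,0.3,-4],[0,0,0]],[[0,0,-4],[0,0,0]],[[0,0,-2.2],[0,0,0]],[[0,0,-0.8],[0,0,0]],[[0,0,0],[0,0,0]]])

```text
t: 3.32
eef_pos: [577.1, -312.9, 39.1]
ee_rot: [-140.5, 88.5, -28.0]
contact_force: [0.1, 0.4, 0.3]
grip_width: 0.002
```

```bash
python3 - <<'E'
from h import *
o=monitor.get_obs();M=R.from_euler('xyz',o['ee_rot'],degrees=True).as_matrix();print(o['eef_pos'],M.round(3),np.degrees(np.arctan2(M[1,2],M[0,2])),o['joints'],o['dq'])
a=np.radians(112);D=np.array([[0,-np.sin(a),np.cos(a)],[0,np.cos(a)*1,np.sin(a)],[-1,0,0]])
D[:,1]=np.cross(D[:,2],D[:,0]);print('rotvec needed',(R.from_matrix(D)*R.from_matrix(M).inv()).as_rotvec().round(4))
E
```

```text
[ 577.14923826 -312.85017738   39.10977308] [[ 0.023 -0.923 -0.383]
 [-0.012 -0.383  0.924]
 [-1.    -0.017 -0.02 ]] 112.51759099511798 [  4.52555801  34.66989941  28.21188377  97.78496047 -20.22755819
  51.06989021 153.47294204] [-0.50157428 -0.96516013  0.39372692 -0.8745651   0.08613275  0.19588822
  0.00645837]
rotvec needed [ 0.0126  0.0233 -0.0092]
```

Request:
apply_moves(plan=[[[-0.5,0.2,-0.8],[0.012,0.023,-0.008]],[[-0.4,0.2,-0.6],[0,0,0]],[[0,0,0],[0,0,0]]])

```text
t: 3.7
eef_pos: [569.6, -309.4, 27.5]
ee_rot: [-136.8, 89.8, -24.7]
contact_force: [0.0, 0.0, -0.4]
grip_width: -0.001
```

Request:
apply_moves(plan=[[[-0.5,0.5,-0.4],[0,0,0]],[[-0.38,0.93,0],[0,0,0]],[[-0.38,0.93,0],[0,0,0]],[[-0.3,0.75,0],[0,0,0]],[[-0.3,0.75,0],[0,0,0]]])

```text
t: 4.32
eef_pos: [549.7, -268.2, 23.7]
ee_rot: [-130.7, 89.8, -18.6]
contact_force: [0.4, 0.5, -0.6]
grip_width: -0.005
```

```bash
cat >> h.py <<'E'
A=np.radians(8.76);X=np.array([np.cos(A),np.sin(A)]);Y=np.array([-X[1],X[0]]);O=np.array([551.1,-227.9])
def jig(p):p=np.atleast_2d(p);return np.c_[(p[:,:2]-O)@X,(p[:,:2]-O)@Y]
def disc():
    im=imaging.snapshot('top');m=imaging.camera_model('top')
    o=monitor.get_obs();print('t',o['t'],'tcp',o['eef_pos'].round(1),'jig',jig(o['eef_pos']).round(1),o['contact_force'].round(1))
    for b in blanks(im,m,(205,100,270,225)):
        (x,y),s,a=cv2.minAreaRect(b);print((round(x,1),round(y,1)),np.round(s,1),cv2.contourArea(b),jig(ray((x,y),m,28)).round(1))
    return im
def save(im,n):cv2.imwrite(n,cv2.resize(im[85:240,165:295],None,fx=3.8,fy=3.8,interpolation=cv2.INTER_CUBIC))
E
python3 -c "
from h import *
save(disc(),'pics/p1.png')"
```

```text
t 4.375 tcp [ 549.3 -266.6   23.5] jig [[ -7.7 -38. ]] [-1.   0.7 -0.6]
(250.9, 207.8) [14.8 15.2] 197.5 [[-103.2  -26.8]]
(238.2, 172.7) [22.3 76.1] 596.5 [[-29.1 -12.9]]
```

View pics/p1.png

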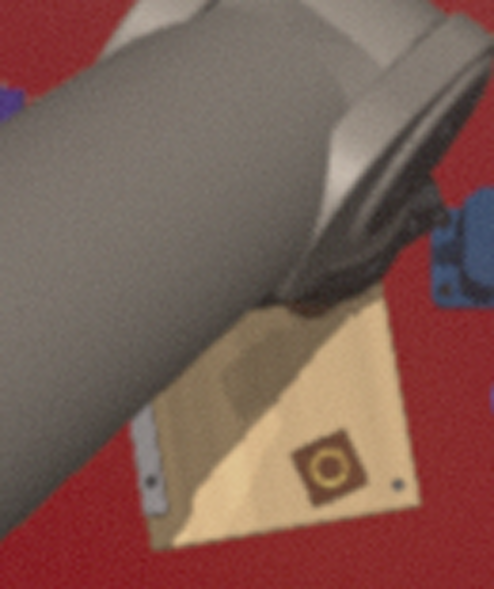

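Top view is blocked by the arm, so I use the wrist camera to follow the blank from here.

```bash
cat >> h.py <<'E'
def wdisc(n):
    o=monitor.get_obs();m=imaging.camera_model('wrist');im=imaging.snapshot('wrist')
    M=R.from_euler('xyz',o['ee_rot'],degrees=True).as_matrix()
    print('t',o['t'],'tcp',o['eef_pos'].round(1),'jig',jig(o['eef_pos']).round(1),'yaw',np.degrees(np.arctan2(M[1,2],M[0,2])).round(1),o['contact_force'].round(1),'j7',o['joints'][6].round(1))
    print('tip px',proj(o['eef_pos'],m).round())
    hsv=cv2.cvtColor(im,cv2.COLOR_BGR2HSV)
    for lo,hi,nm in(((18,110,110),(32,255,255),'brass'),((0,80,10),(22,255,110),'dark')):
        d=cv2.morphologyEx(cv2.inRange(hsv,lo,hi),cv2.MORPH_CLOSE,np.ones((5,5)))
        for c in cv2.findContours(d,0,1)[0]:
            if cv2.contourArea(c)<150:continue
            (x,y),r=cv2.minEnclosingCircle(c);w=ray((x,y),m,30);j=jig(w)[0]
            if abs(j[0])<135 and abs(j[1])<75:print(nm,(round(x),round(y)),round(r,1),'r_mm',round(r*(m['eye'][2]-30)/330,1),'world',w[0,:2].round(1),'jig',j.round(1))
    cv2.imwrite(n,im)
E
python3 -c "
from h import *
wdisc('pics/w2.png')"
```

```text
t 4.375 tcp [ 549.3 -266.6   23.5] jig [[ -7.7 -38. ]] yaw 112.1 [-1.   0.7 -0.6] j7 150.9
tip px [[254. 235.]]
brass (261, 243) 20.3 r_mm 10.0 world [ 549.6 -262.8] jig [ -6.8 -34.3]
brass (348, 170) 202.4 r_mm 99.6 world [ 495.5 -237.5] jig [-56.4  -1. ]
brass (323, 59) 23.3 r_mm 11.5 world [ 453.5 -271.8] jig [-103.2  -28.5]
dark (258, 323) 133.6 r_mm 65.7 world [ 598.5 -244.7] jig [ 44.3 -23.8]
```

View pics/w2.png

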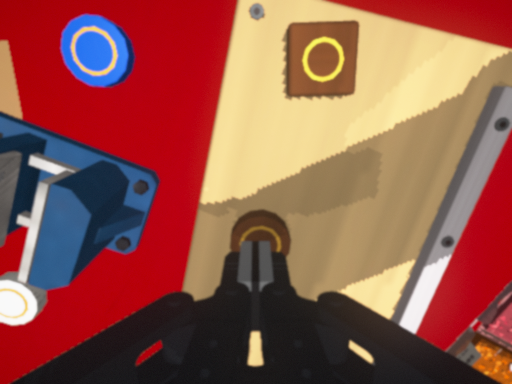

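```bash
python3 - <<'E'
from h import *
o=monitor.get_obs();m=imaging.camera_model('wrist');M=R.from_euler('xyz',o['ee_rot'],degrees=True).as_matrix()
for back in(0,7,13,19,25):
  for s in(11,-11,): print(back,s,proj([o['eef_pos']+M@[-back,s,q] for q in(-7,7)],m).round(0).tolist())
E
```

```text
0 11 [[242.0, 217.0], [267.0, 217.0]]
0 -11 [[242.0, 253.0], [267.0, 253.0]]
7 11 [[241.0, 222.0], [268.0, 222.0]]
7 -11 [[242.0, 259.0], [267.0, 259.0]]
13 11 [[241.0, 226.0], [268.0, 226.0]]
13 -11 [[241.0, 264.0], [268.0, 264.0]]
19 11 [[240.0, 231.0], [268.0, 231.0]]
19 -11 [[241.0, 270.0], [268.0, 270.0]]
25 11 [[240.0, 236.0], [269.0, 236.0]]
25 -11 [[240.0, 277.0], [268.0, 277.0]]
```

```bash
python3 - <<'E'
import cv2
a=cv2.imread('pics/w2.png')[195:315,200:320]
cv2.imwrite('pics/w2c.png',cv2.resize(a,(600,600),interpolation=2))
E
```

```text
(no output)
```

View pics/w2c.png

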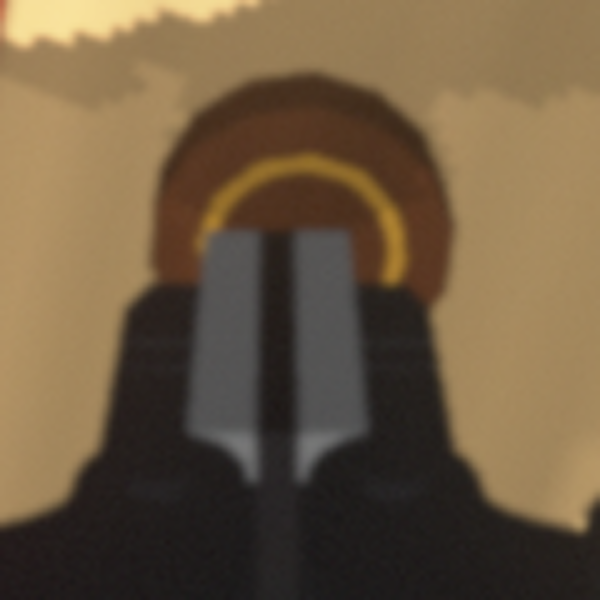

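The finger shows in front of the blank's top and the blank has not moved, so the true tip sits higher than the reported TCP. I back off to the right and feel for the board with small downward steps.

Request:
apply_moves(plan=[[[0.5,-1.4,0],[0,0,0]],[[0.5,-1.4,0],[0,0,0]],[[0,0,0],[0,0,0]],[[0,0,-0.2],[0,0,0]],[[0,0,-0.2],[0,0,0]]])

```text
t: 5.05
eef_pos: [560.7, -300.1, 19.6]
ee_rot: [-142.7, 89.7, -30.7]
contact_force: [-0.9, 0.4, -0.2]
grip_width: 0.001
```

Request:
apply_moves(plan=[[[-0.2,0.7,0],[0,0,0]],[[0,0,-0.2],[0,0,0]],[[0,0,-0.2],[0,0,0]]])

```text
t: 5.42
eef_pos: [558.4, -291.2, 15.1]
ee_rot: [-134.1, 89.8, -22.0]
contact_force: [0.6, 0.1, 0.3]
grip_width: -0.002
```

```bash
python3 -c "
from h import *
wdisc('pics/w3.png')"
```

```text
t 5.425 tcp [ 558.4 -291.2   15.1] jig [[ -2.5 -63.7]] yaw 112.1 [0.6 0.1 0.3] j7 152.8
tip px [[254. 235.]]
brass (310, 254) 21.8 r_mm 10.2 world [ 551.1 -262.6] jig [ -5.3 -34.3]
brass (375, 158) 158.0 r_mm 73.7 world [ 493.4 -256.1] jig [-61.4 -19.1]
brass (388, 60) 25.1 r_mm 11.7 world [ 453.6 -271.7] jig [-103.1  -28.5]
brass (347, 62) 39.6 r_mm 18.5 world [ 461.1 -287.3] jig [-98. -45.]
dark (362, 353) 18.7 r_mm 8.7 world [ 597.6 -208.7] jig [48.9 11.9]
dark (232, 268) 17.7 r_mm 8.3 world [ 574.2 -297.7] jig [ 12.2 -72.6]
dark (362, 291) 100.9 r_mm 47.1 world [ 560.7 -227.6] jig [ 9.5 -1.2]
dark (348, 61) 36.2 r_mm 16.9 world [ 460.3 -287. ] jig [-98.7 -44.6]
```

View pics/w3.png

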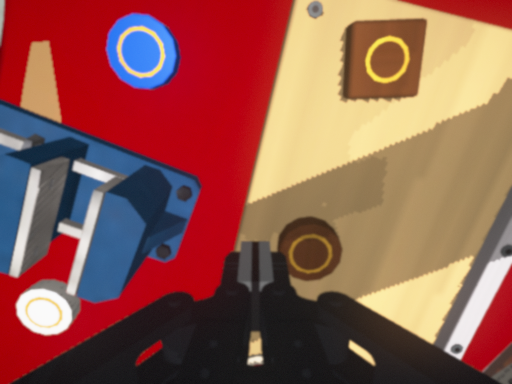

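Request:
apply_moves(plan=[[[0,0,-0.2],[0,0,0]],[[0,0,-0.2],[0,0,0]],[[0,0,0],[0,0,0]]])

```text
t: 5.85
eef_pos: [558.3, -291.0, 10.4]
ee_rot: [-133.1, 89.8, -21.0]
contact_force: [-1.0, -0.6, 0.0]
grip_width: -0.005
```

Request:
apply_moves(plan=[[[0,0,-0.2],[0,0,0]],[[0,0,-0.2],[0,0,0]],[[0,0,0],[0,0,0]]])

```text
t: 6.22
eef_pos: [558.2, -291.2, 6.2]
ee_rot: [-134.2, 89.8, -22.2]
contact_force: [-0.4, 0.5, 0.1]
grip_width: -0.0
```

```bash
python3 - <<'E'
from h import *
im=imaging.snapshot('scene');m=imaging.camera_model('scene');o=monitor.get_obs();p=o['eef_pos']
print(p,[(b,proj(p+[0,0,b],m).round(1).tolist()) for b in(0,10,20,30)])
cv2.imwrite('pics/s1.png',cv2.resize(im[120:240,200:350],(750,600),interpolation=2))
E
```

```text
[ 558.33582847 -291.24902042    6.27207333] [(0, [[291.7, 194.6]]), (10, [[292.0, 190.7]]), (20, [[292.3, 186.7]]), (30, [[292.7, 182.7]])]
```

View pics/s1.png

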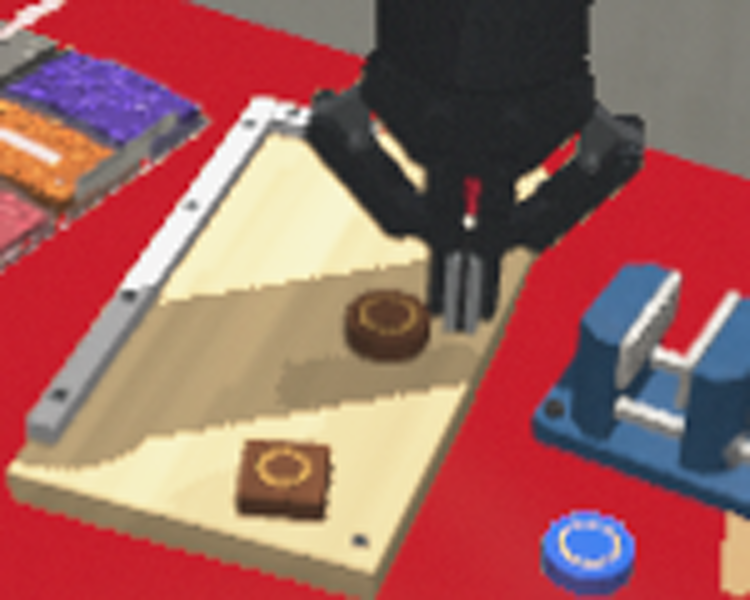

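Scene view: the tip is at about (292,186), roughly 20 mm above the reported TCP and not yet at the board. I continue down until contact.

Request:
apply_moves(plan=[[[0,0,-0.2],[0,0,0]],[[0,0,-0.15],[0,0,0]],[[0,0,0],[0,0,0]]])

```text
t: 6.65
eef_pos: [558.4, -291.3, 2.6]
ee_rot: [-134.6, 89.8, -22.5]
contact_force: [-0.2, -0.5, 0.0]
grip_width: 0.001
```

Request:
apply_moves(plan=[[[0,0,-0.15],[0,0,0]],[[0,0,0],[0,0,0]]])

```text
t: 6.9
eef_pos: [558.4, -291.3, 1.0]
ee_rot: [-135.2, 89.8, -23.2]
contact_force: [0.4, -0.2, -0.0]
grip_width: 0.001
```

Request:
apply_moves(plan=[[[0,0,-0.15],[0,0,0]],[[0,0,0],[0,0,0]]])

```text
t: 7.15
eef_pos: [558.4, -291.3, -0.6]
ee_rot: [-134.6, 89.8, -22.5]
contact_force: [-0.4, 0.7, 0.9]
grip_width: -0.0
```

Request:
apply_moves(plan=[[[0,0,-0.15],[0,0,0]],[[0,0,0],[0,0,0]]])

```text
t: 7.4
eef_pos: [558.4, -291.3, -2.2]
ee_rot: [-134.4, 89.8, -22.4]
contact_force: [0.4, 0.5, -0.0]
grip_width: -0.001
```

Request:
apply_moves(plan=[[[0,0,-0.15],[0,0,0]],[[0,0,0],[0,0,0]]])

```text
t: 7.65
eef_pos: [558.4, -291.3, -3.8]
ee_rot: [-134.4, 89.8, -22.4]
contact_force: [-0.9, 0.1, 0.9]
grip_width: 0.004
```

```bash
python3 - <<'E'
from h import *
o=monitor.get_obs();m=imaging.camera_model('scene');M=R.from_euler('xyz',o['ee_rot'],degrees=True).as_matrix();p=o['eef_pos'];p=np.array([558.34,-291.25,6.27])
for b in(15,20,25,30,35):print(b,[proj(p+M@[-b,s,-7],m).round(1).tolist() for s in(11,-11)])
im=imaging.snapshot('scene');g=im[165:205,270:315]
cv2.imwrite('pics/s2.png',cv2.resize(g,(675,600),interpolation=2))
E
```

```text
15 [[[295.3, 192.6]], [[296.1, 185.6]]]
20 [[[295.5, 190.7]], [[296.3, 183.6]]]
25 [[[295.6, 188.7]], [[296.4, 181.6]]]
30 [[[295.8, 186.6]], [[296.6, 179.6]]]
35 [[[296.0, 184.6]], [[296.8, 177.6]]]
```

View pics/s2.png

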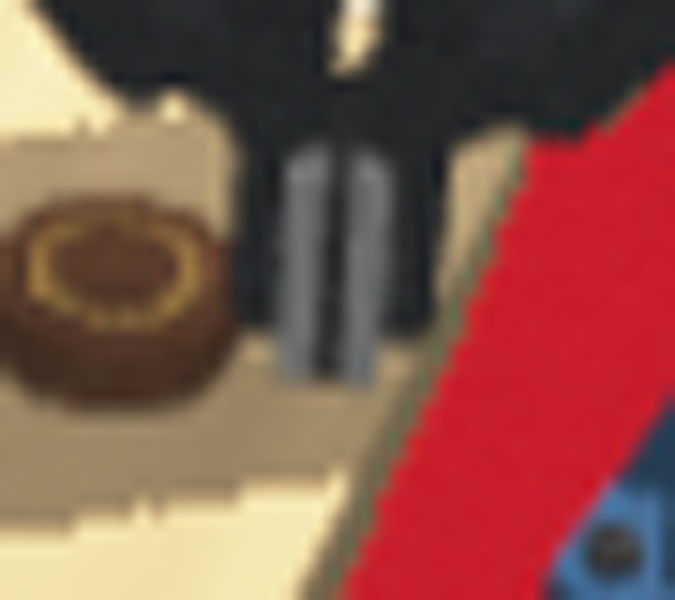

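Request:
apply_moves(plan=[[[0,0,-0.2],[0,0,0]],[[0,0,-0.15],[0,0,0]],[[0,0,0],[0,0,0]]])

```text
t: 8.07
eef_pos: [558.9, -291.9, -7.1]
ee_rot: [-139.3, 89.7, -27.3]
contact_force: [-0.0, -1.1, 0.3]
grip_width: 0.001
```

Request:
apply_moves(plan=[[[0,0,-0.15],[0,0,0]],[[0,0,0],[0,0,0]]])

```text
t: 8.32
eef_pos: [559.2, -292.4, -8.4]
ee_rot: [-141.5, 89.6, -29.5]
contact_force: [0.5, -0.6, 1.1]
grip_width: 0.002
```

Request:
apply_moves(plan=[[[0,0,-0.15],[0,0,0]],[[0,0,0],[0,0,0]]])

```text
t: 8.57
eef_pos: [559.3, -292.5, -9.6]
ee_rot: [-140.5, 89.6, -28.4]
contact_force: [0.3, 0.3, 1.7]
grip_width: -0.0
```

Request:
apply_moves(plan=[[[-0.3,0.75,0],[0,0,0]],[[-0.3,0.75,0],[0,0,0]],[[-0.3,0.75,0],[0,0,0]],[[0,0,0],[0,0,0]]])

```text
t: 9.07
eef_pos: [549.6, -267.8, -9.6]
ee_rot: [-137.1, 89.6, -25.1]
contact_force: [0.4, 0.9, 1.9]
grip_width: -0.002
```

```bash
python3 -c "
from h import *
wdisc('pics/w4.png')"
```

```text
t 9.075 tcp [ 549.6 -267.8   -9.6] jig [[ -7.5 -39.2]] yaw 112.1 [0.4 0.9 1.9] j7 152.2
tip px [[254. 235.]]
brass (256, 348) 15.9 r_mm 6.2 world [ 587.7 -251.6] jig [ 32.6 -29. ]
brass (323, 278) 25.3 r_mm 9.9 world [ 540.3 -238.2] jig [-12.3  -8.6]
brass (346, 190) 192.2 r_mm 75.2 world [ 499.3 -247.6] jig [-54.2 -11.5]
brass (344, 52) 29.6 r_mm 11.6 world [ 453.5 -271.7] jig [-103.1  -28.5]
brass (329, 58) 55.3 r_mm 21.7 world [ 457.1 -275.8] jig [-100.2  -33. ]
dark (362, 352) 18.4 r_mm 7.2 world [ 570.4 -203.4] jig [22.8 21.3]
dark (255, 348) 18.0 r_mm 7.0 world [ 587.8 -251.8] jig [ 32.7 -29.2]
dark (194, 279) 52.6 r_mm 20.6 world [ 562.5 -291.3] jig [  1.6 -64.4]
dark (349, 296) 90.1 r_mm 35.2 world [ 544.2 -223.3] jig [-6.1  5.6]
dark (299, 54) 42.5 r_mm 16.6 world [ 460.1 -286.4] jig [-98.8 -44. ]
```

Disc moves with the finger: it is now at jig (-12,-9) and the square has not moved. Continuing the push.

Request:
apply_moves(plan=[[[-0.3,0.75,0],[0,0,0]],[[-0.3,0.75,0],[0,0,0]],[[-0.3,0.75,0],[0,0,0]],[[-0.3,0.75,0],[0,0,0]],[[-0.2,0.5,0],[0,0,0]]])

```text
t: 9.75
eef_pos: [534.9, -231.3, -9.6]
ee_rot: [-140.6, 89.6, -28.5]
contact_force: [1.1, -0.6, 0.1]
grip_width: -0.002
```

```bash
python3 -c "
from h import *
wdisc('pics/w5.png')" | grep -v dark
```

```text
t 9.75 tcp [ 534.9 -231.3   -9.6] jig [[-16.5  -0.9]] yaw 112.0 [ 1.1 -0.6  0.1] j7 149.5
tip px [[254. 235.]]
brass (255, 348) 16.4 r_mm 6.4 world [ 573.1 -215.3] jig [23.7  9.1]
brass (322, 278) 25.0 r_mm 9.8 world [ 525.9 -201.8] jig [-20.9  29.6]
brass (291, 183) 243.5 r_mm 95.3 world [ 490.4 -232.9] jig [-60.8   4.3]
```

Request:
apply_moves(plan=[[[-0.15,0.45,0],[0,0,0]],[[-0.15,0.45,0],[0,0,0]],[[-0.1,0.25,0],[0,0,0]],[[0,0,0],[0,0,0]]])

```text
t: 10.3
eef_pos: [530.7, -219.4, -9.6]
ee_rot: [-145.6, 89.5, -33.6]
contact_force: [1.0, -1.9, -0.1]
grip_width: -0.002
```

```bash
python3 -c "
from h import *
wdisc('pics/w6.png')" | grep -v dark
```

```text
t 10.3 tcp [ 530.7 -219.4   -9.6] jig [[-18.9  11.5]] yaw 112.0 [ 1.  -1.9 -0.1] j7 148.5
tip px [[254. 235.]]
brass (255, 349) 15.9 r_mm 6.2 world [ 569.  -203.2] jig [21.5 21.7]
brass (258, 186) 245.7 r_mm 96.2 world [ 492.3 -232.9] jig [-58.9   4. ]
```

Request:
apply_moves(plan=[[[-0.05,0.2,0],[0,0,0]],[[-0.05,0.2,0],[0,0,0]],[[0,0,0],[0,0,0]]])

```text
t: 10.72
eef_pos: [530.8, -219.3, -8.8]
ee_rot: [-155.9, 89.2, -44.0]
contact_force: [0.7, -1.8, 0.9]
grip_width: 0.003
```

View pics/w6.png

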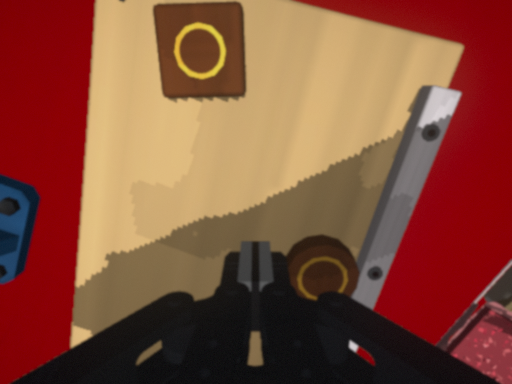

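The wrist view shows the disc at (322,270) touching the rail, and the finger is now blocked, so the first stage is done. Next I go round behind it, lifted clear.

Request:
apply_moves(plan=[[[0.4,-1.0,0],[0,0,0]],[[0,0,1.5],[0,0,0]],[[0,0,1.8],[0,0,0]],[[-2.6,1.1,0],[0,0,0]],[[-2.6,1.1,0],[0,0,0]]])

```text
t: 11.35
eef_pos: [483.4, -204.4, 27.7]
ee_rot: [-139.0, 89.3, -27.0]
contact_force: [-0.1, -0.5, -0.5]
grip_width: -0.001
```

```bash
cat >>h.py <<'E'
def need():
    o=monitor.get_obs();M=R.from_euler('xyz',o['ee_rot'],degrees=True).as_matrix()
    a=np.radians(112);D=np.array([[0,0,np.cos(a)],[0,0,np.sin(a)],[-1,0,0.]]);D[:,1]=np.cross(D[:,2],D[:,0])
    print('rotvec needed',(R.from_matrix(D)*R.from_matrix(M).inv()).as_rotvec().round(4))
E
python3 -c "
from h import *
wdisc('pics/w7.png');need()" | grep -v dark
```

```text
t 11.35 tcp [ 483.4 -204.4   27.7] jig [[-63.3  33.5]] yaw 112.0 [-0.1 -0.5 -0.5] j7 146.6
tip px [[254. 235.]]
brass (154, 140) 19.8 r_mm 10.0 world [ 452.8 -271.3] jig [-103.8  -27.9]
brass (204, 238) 171.6 r_mm 86.4 world [ 494.6 -229.6] jig [-56.1   6.9]
rotvec needed [0.0019 0.0055 0.0005]
```

Request:
apply_moves(plan=[[[0,0,-1.6],[0,0,0]],[[0,0,-1.3],[0,0,0]],[[0,0,-0.5],[0,0,0]],[[0,0,0],[0,0,0]]])

```text
t: 11.9
eef_pos: [481.7, -202.5, -8.0]
ee_rot: [-125.2, 89.5, -13.2]
contact_force: [-0.2, 0.3, -0.8]
grip_width: 0.001
```

```bash
python3 -c "
from h import *
wdisc('pics/w7.png');need()" | grep -v dark;
```

```text
t 11.9 tcp [ 481.7 -202.5   -8. ] jig [[-64.7  35.7]] yaw 112.0 [-0.2  0.3 -0.8] j7 148.7
tip px [[254. 235.]]
brass (298, 264) 16.5 r_mm 6.5 world [ 470.9 -185.8] jig [-72.9  53.9]
brass (217, 247) 176.1 r_mm 69.7 world [ 476.6 -222. ] jig [-72.7  17.2]
brass (122, 156) 24.7 r_mm 9.8 world [ 452.9 -271.3] jig [-103.7  -27.9]
brass (140, 91) 108.4 r_mm 42.9 world [ 426.1 -271.4] jig [-130.2  -23.9]
rotvec needed [ 0.0021  0.0087 -0.0008]
```

Request:
apply_moves(plan=[[[0,0,-0.15],[0.002,0.008,0]],[[0.79,0.12,0],[0,0,0]],[[0.79,0.12,0],[0,0,0]],[[0.79,0.12,0],[0,0,0]],[[0.79,0.12,0],[0,0,0]]])

```text
t: 12.58
eef_pos: [516.6, -198.0, -8.7]
ee_rot: [-133.6, 89.9, -21.5]
contact_force: [0.3, -0.8, -0.6]
grip_width: 0.005
```

```bash
python3 -c "
from h import *
wdisc('pics/w8.png');need()
im=disc()" | grep -v dark
```

```text
t 12.575 tcp [ 516.6 -198.    -8.7] jig [[-29.6  34.9]] yaw 112.0 [ 0.3 -0.8 -0.6] j7 147.0
tip px [[254. 235.]]
brass (186, 190) 243.5 r_mm 96.2 world [ 491.5 -238.3] jig [-60.5  -1.2]
rotvec needed [ 0.001   0.0036 -0.0017]
t 12.675 tcp [ 517.4 -197.7   -8.6] jig [[-28.7  34.9]] [0.7 0.  0.3]
(251.1, 207.9) [14.8 14. ] 177.5 [[-103.4  -27.1]]
(225.3, 168.1) [25.9 83.5] 1041.0 [[-15.6  11.1]]
```

```bash
cat >>h.py <<'E'
def sdisc():
    o=monitor.get_obs();m=imaging.camera_model('scene');im=imaging.snapshot('scene');hsv=cv2.cvtColor(im,cv2.COLOR_BGR2HSV)
    print('tcp',o['eef_pos'].round(1),'jig',jig(o['eef_pos']).round(1),o['contact_force'].round(1))
    d=cv2.inRange(hsv,(3,100,25),(18,255,130));d=cv2.morphologyEx(d,cv2.MORPH_CLOSE,np.ones((3,3)))
    for c in cv2.findContours(d,0,1)[0]:
        if cv2.contourArea(c)<25:continue
        x,y,w,h=cv2.boundingRect(c);j=jig(ray((x+w/2,y+h/2),m,24))[0]
        if abs(j[0])<140 and abs(j[1])<80:print((x,y,w,h),cv2.contourArea(c),'jig',j.round(1))
E
python3 -c "
from h import *
sdisc()"
```

```text
tcp [ 517.4 -197.7   -8.6] jig [[-28.7  34.9]] [0.7 0.  0.3]
(247, 211, 19, 13) 63.5 jig [-108.3  -29.8]
```

```bash
python3 - <<'E'
from h import *
m=imaging.camera_model('scene');im=imaging.snapshot('scene');cv2.imwrite('pics/s3.png',im);hsv=cv2.cvtColor(im,cv2.COLOR_BGR2HSV)
f=lambda j:np.r_[O+j[0]*X+j[1]*Y,j[2]]
print(proj([f((-2,43,30)),f((-19,43,24)),f((-2,26,24)),f((15,43,24)),f((-29,35,24)),f((-24,43,24))],m).round())
for y in range(158,190,2):print(y,' '.join('%d/%d/%d'%tuple(hsv[y,x]) for x in range(226,272,3)))
E
```

```text
[[242. 173.]
 [238. 180.]
 [250. 177.]
 [245. 170.]
 [240. 184.]
 [238. 181.]]
158 100/19/40 179/158/97 110/19/41 120/7/38 120/12/41 100/13/58 110/19/41 110/19/40 26/59/245 24/72/241 102/31/41 105/24/42 105/13/39 105/12/41 105/25/41 27/46/247
160 102/28/46 100/18/42 105/24/42 105/13/39 135/26/40 120/4/59 130/18/42 98/28/37 26/53/246 19/54/76 105/26/39 100/19/41 110/18/42 100/20/38 24/73/242 19/90/215
162 120/16/47 105/23/44 90/20/39 105/13/40 105/13/39 105/9/55 113/24/42 90/20/39 19/83/178 113/21/49 90/13/40 100/20/39 108/31/41 19/80/121 19/90/193 18/90/185
164 90/17/44 100/34/45 105/26/39 120/25/41 120/18/43 120/19/41 100/19/40 108/27/47 108/27/47 105/23/44 105/13/40 100/20/38 19/52/69 19/91/193 19/91/193 19/86/169
166 135/12/41 100/19/40 110/19/40 90/7/39 130/18/42 108/31/41 108/30/43 113/23/45 110/33/46 105/26/40 120/18/42 110/19/40 19/90/185 19/90/192 19/92/181 19/90/172
168 90/13/39 120/7/38 90/7/38 120/13/40 110/19/40 0/0/40 110/19/41 120/19/41 120/12/43 120/26/40 105/13/40 19/87/156 19/90/192 19/90/193 19/89/170 20/92/175
170 7/134/148 0/48/139 135/13/40 130/18/43 110/21/37 0/
[... 814 characters left out ...]
0 20/92/189 19/89/174 19/88/173 18/89/177 19/89/175 18/90/175
182 0/2/143 19/62/145 20/80/112 90/3/79 120/4/61 90/2/108 150/6/43 19/87/175 19/91/188 19/93/191 19/90/182 19/90/172 19/88/174 19/90/176 19/89/174 18/89/177
184 0/4/115 19/88/182 19/85/141 90/11/69 150/4/62 0/0/108 60/6/40 19/90/184 19/89/190 19/92/189 18/89/177 19/89/171 19/90/176 19/91/177 19/90/173 19/91/179
186 18/45/130 18/90/181 19/89/149 19/59/134 120/4/60 75/5/108 19/82/109 19/91/187 18/91/191 19/91/184 19/89/174 19/89/174 19/90/178 19/90/173 19/90/175 19/89/181
188 19/87/159 19/87/158 18/88/150 19/71/141 18/69/103 21/29/116 19/90/162 18/91/182 19/90/165 20/89/171 19/92/167 19/90/176 19/89/175 19/89/174 19/90/179 19/89/181
```

The disc's edge shows at scene (247-250,172-180), as predicted for a disc ahead of the finger at the rail. Continuing along the rail.

Request:
apply_moves(plan=[[[0.79,0.13,0],[0,0,0]],[[0.79,0.13,0],[0,0,0]],[[0.79,0.13,0],[0,0,0]],[[0.79,0.13,0],[0,0,0]],[[0.79,0.13,0],[0,0,0]]])

```text
t: 13.4
eef_pos: [556.9, -191.5, -8.8]
ee_rot: [-158.0, 90.0, -46.0]
contact_force: [-0.3, -0.5, 0.2]
grip_width: 0.001
```

```bash
cat >>h.py <<'E'
def sedge(x):
    m=imaging.camera_model('scene');im=imaging.snapshot('scene');hsv=cv2.cvtColor(im,cv2.COLOR_BGR2HSV)
    f=lambda j:np.r_[O+j[0]*X+j[1]*Y,j[2]]
    o=monitor.get_obs();print(o['eef_pos'].round(1),jig(o['eef_pos']).round(1),o['contact_force'].round(1))
    th=np.linspace(0,2*np.pi,60);P=proj([f((x+17*np.cos(t),43+17*np.sin(t),z)) for t in th for z in(18,30)],m);print('pred disc box',P.min(0).round(1),P.max(0).round(1))
    a,b=(P.min(0)-5).astype(int),(P.max(0)+6).astype(int)
    d=cv2.inRange(hsv,(3,70,25),(17,255,135))
    for r in d[a[1]:b[1],a[0]:b[0]]:print(''.join('#' if v else '.' for v in r))
    print('origin',a)
E
python3 -c "
from h import *
sedge(35);need()"
```

```text
[ 558.5 -191.1   -8.7] [[12.9 35.3]] [1.8 0.1 0.1]
pred disc box [240.4 157.7] [256.9 172.1]
...........................
...........................
...........................
...........................
...........................
#..........................
...........................
...........................
.....................#.....
....................##.....
....................###....
....................##.....
....................##.....
....................##.....
....................##.....
....................##.....
....................##.....
...................##......
...........................
...........................
...........................
...........................
...........................
...........................
...........................
...........................
origin [235 152]
rotvec needed [ 0.0007  0.0024 -0.0005]
```

Request:
apply_moves(plan=[[[0.79,0.12,0],[0,0,0]],[[0.79,0.12,0],[0,0,0]],[[0.79,0.12,0],[0,0,0]],[[0.79,0.12,0],[0,0,0]],[[0,0,0],[0,0,0]]])

```text
t: 14.08
eef_pos: [592.7, -185.7, -8.8]
ee_rot: [-129.2, 89.9, -17.1]
contact_force: [-0.4, 0.1, 0.0]
grip_width: -0.001
```

```bash
python3 -c "
from h import *
sedge(72);need()"
```

```text
[ 592.1 -185.8   -8.9] [[47.  35.3]] [-0.2  0.2  0.3]
pred disc box [247.1 148.4] [263.2 162.2]
...........................
...........................
...........................
...........................
...........................
...........................
...........................
...........................
...................##......
...................###.....
...................###.....
...................###.....
...................###.....
...................###.....
...................##......
...................##......
...................#.......
..................#........
...........................
...........................
...........................
...........................
...........................
...........................
...........................
origin [242 143]
rotvec needed [ 0.0007  0.0018 -0.0006]
```

Request:
apply_moves(plan=[[[0.5,0.08,0],[0,0,0]],[[0.5,0.08,0],[0,0,0]],[[0.4,0.06,0],[0,0,0]],[[0.2,0.03,0],[0,0,0]],[[0,0,0],[0,0,0]]])

```text
t: 14.75
eef_pos: [608.5, -183.4, -9.0]
ee_rot: [-141.0, 89.9, -29.0]
contact_force: [0.2, -0.1, -0.6]
grip_width: 0.0
```

Request:
apply_moves(plan=[[[0.2,0.03,0],[0,0,0]],[[0,0,0],[0,0,0]]])

```text
t: 15.0
eef_pos: [610.5, -183.1, -9.0]
ee_rot: [-141.0, 89.9, -29.0]
contact_force: [-0.2, 0.5, 0.2]
grip_width: 0.003
```

Request:
apply_moves(plan=[[[0.15,0.03,0],[0,0,0]],[[0,0,0],[0,0,0]]])

```text
t: 15.25
eef_pos: [611.5, -183.0, -9.1]
ee_rot: [156.3, 90.0, -91.7]
contact_force: [-0.3, 0.3, 0.1]
grip_width: -0.003
```

Request:
apply_moves(plan=[[[0.2,0.03,0],[0,0,0]],[[0,0,0],[0,0,0]]])

```text
t: 15.5
eef_pos: [611.4, -183.1, -9.2]
ee_rot: [69.3, 89.8, -178.8]
contact_force: [-0.8, 0.4, 1.2]
grip_width: 0.004
```

Request:
apply_moves(plan=[[[0.2,0.03,0],[0,0,0]],[[0.1,0.02,0],[0,0,0]]])

```text
t: 15.75
eef_pos: [611.5, -183.3, -9.4]
ee_rot: [65.1, 89.5, 177.0]
contact_force: [-4.1, 0.8, 2.6]
grip_width: 0.001
```

```bash
python3 -c "
from h import *
sedge(93);need()"
```

```text
[ 611.5 -183.3   -9.4] [[66.5 34.9]] [-4.8 -0.6  3.4]
pred disc box [250.8 143.3] [266.6 156.9]
............#..............
............#..............
...........................
...........................
...........................
...........................
...........................
...........................
...........................
....................#......
...................##......
...................###.....
...................###.....
...................##......
...................##......
...................##......
...................##......
...........................
...........................
...........................
...........................
...........................
...........................
...........................
origin [245 138]
rotvec needed [-0.0004 -0.0096  0.0019]
```

The finger is blocked at the end stop at jig x=66.5, against 66 predicted. I back off, lift, move away and check with the top camera.

Request:
apply_moves(plan=[[[-0.5,-0.1,0],[0,0,0]],[[-1.2,-0.2,0],[0,0,0]],[[-0.8,-0.1,1],[0,0,0]],[[0,0,4],[0,0,0]],[[0,0,6],[0,0,0]]])

```text
t: 16.42
eef_pos: [583.9, -185.1, 99.8]
ee_rot: [56.5, 89.3, 168.4]
contact_force: [1.7, 0.8, -0.1]
grip_width: -0.001
```

Request:
apply_moves(plan=[[[-3,3,6],[0,0,0]],[[-3,5,2],[0,0,0]],[[-3,5,0],[0,0,0]],[[-2,5.5,0],[0,0,0]],[[-2,5.5,0],[0,0,0]]])

```text
t: 17.05
eef_pos: [460.7, 49.2, 182.1]
ee_rot: [-92.4, 89.3, 18.9]
contact_force: [0.7, 1.1, -0.6]
grip_width: 0.0
```

```bash
python3 - <<'E'
from h import *
im=imaging.snapshot('top');m=imaging.camera_model('top');o=monitor.get_obs();print(o['t'],o['eef_pos'],o['contact_force'])
for b in blanks(im,m,(190,95,270,225)):
    (x,y),s,a=cv2.minAreaRect(b);print((round(x,1),round(y,1)),np.round(s,1),cv2.contourArea(b),jig(ray((x,y),m,28)).round(1))
hsv=cv2.cvtColor(im,cv2.COLOR_BGR2HSV)
for y in range(98,132):print(y,''.join('A' if hsv[y,x,1]<40 and hsv[y,x,2]>120 else '#' if hsv[y,x,2]<140 and 2<hsv[y,x,0]<25 else 'r' if hsv[y,x,0]>150 or hsv[y,x,0]<4 else '.' for x in range(180,262)))
E
```

```text
17.1 [457.37375591  58.08939648 181.53104979] [-2.90137519  6.24226619 -0.55614512]
(250.9, 207.8) [14.8 14.3] 177.5 [[-103.2  -26.8]]
(201.7, 119.8) [15.  14.7] 167.5 [[91.4 43.3]]
98 rrrrrrrrrrrrrrrrrrrrrrrrrrrrrrrrrrrrrrrrrrrrr##.............................rrrrrr
99 rrrrrrrrrrrrrrrrrrrrrrrrrrrrrrrrrrrrrrrrr.r.................................rrrrrr
100 rrrrrrrrrrrrrrrrrrrrrrrrrrrrrrrrr.....................................#.....rrrrrr
101 rrrrrrrrrrrrrrrrrrrrrrrrrr#r................................A........##.....rrrrrr
102 rrrrrrrrrrrrrrrrrrrr#rr.................................AAAAAAAA............rrrrrr
103 rrrrrrrrrrrrrr#r.......................................AAAAAAAAAA............rrrrr
104 rrrrrrrr#rr....................AA.....................AAAAAAAAAAAAA..........rrrrr
105 rrrrrr....................AAAAAAAA...................AAAAAAAAAAAAAA..........rrrrr
106 rrrrr#.............AAAAAAAAAAAAAAA...................AAAAAAAAAAAAAAA.........rrrrr
107 rrrrr........AAAAAAAAAAAAAAA#AAAAA..................AAAAAAAA.AAAAAAA.........rrrrr
108 rrrrr..AAAAAAAAAAAAAAAAAAAAAAAAAAA............
[... 1337 characters left out ...]
..rr
124 rrrrrrrrAAAAAA.####.....#####...................................................rr
125 rrrrrrrrrAAAAAA#############....................................................#r
126 rrrrrrrrrAAAAAA..###########.....................................................r
127 rrrrrrrrrAAAAAA....#######.......................................................r
128 rrrrrrrrrAAAAAA..................................................................r
129 rrrrrrrrrAAAAAA..................................................................r
130 rrrrrrrrrAAAAAA..................................................................#
131 rrrrrrrrr.AAAAAA..................................................................
```

Disc sits in the pocket with no gap to the rail (columns 194-195) or the end stop (rows 111-112). The ring centre at row 118.6 gives x≈93. Square and spool have not moved. I hand in.

Request:
apply_moves(plan=[[[0,0,0],[0,0,0]],[[0,0,0],[0,0,0]],[[0,0,0],[0,0,0]]])

```text
t: 17.48
eef_pos: [457.6, 57.3, 182.7]
ee_rot: [-66.9, 89.1, 45.0]
contact_force: [0.4, 0.5, 0.2]
grip_width: 0.004
```

```bash
python3 -c "
from h import *
m=imaging.camera_model('top');print(jig(ray((201.6,118.6),m,30)),monitor.get_obs()['contact_force'])
print(env.finish_job())"
```

```text
[[93.23679523 42.98839194]] [0.40082002 0.47834324 0.20629976]
the job is handed in; nothing more can be done
None
```

I pushed the round blank across the board to the rail with the shut fingers. I then went round behind it and slid it along the rail into the corner pocket until the end stop blocked it. The job was handed in at about 17.5 s; no verdict was reported.

**Last checks**
- **Round blank:** the top camera puts the brass ring's centre at jig (93.2, 43.0) mm, against a home of (93, 43), with no visible gap to the rail or end stop.
- **Square blank and spool:** the square measured within about 1 mm of its start, and the spool is at the same pixels as at the start.
- **Robot:** clear of everything, with contact forces under 1 N.

**What disagreed**
- **Fingertip height:** the shut fingertips sat about 30 mm behind the reported tool point. My first push therefore passed over the blank without touching it. I lowered the fingers further in small steps and repeated the push.
- **Outline box in the top view:** its centre gave x = 91.4 mm. It includes the blank's side wall, so I trusted the ring's centre instead.
- **Picture limit:** I reached the limit of 12 viewed pictures before the push along the rail. From there I checked pixel values and measurements instead of pictures.

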